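# Vent an anaerobic jar through its lock-nut valve

### The arm

A 6-joint arm with a two-finger parallel gripper is mounted at the origin on a cart in front of the work surface, level with it; the furniture and walls round the work are solid. World frame = base frame: x ahead of the robot, y to its left, z up, the work surface at z = 0. Lengths are in mm, angles in rad, forces in N, time in s.
With the tool pointing down it reaches from about 400 to 925 mm from the base axis. Payload 12.5 kg.
Tool frame: the origin (TCP) lies at the very end of the fingers, on their centre line; the grasp point (between the pads) lies 19 mm behind it (env.tcp_to_grasp is the distance from the TCP to the grasp point, in mm); z points along the fingers, x is the direction in which the jaws open and shut, and the axes are right-handed (so a half turn about z gives the same grasp; the last joint's range is limited). The gripper opens to 95 mm and grips with 3 to 60 N. Pads are 20 mm wide; open, the fingers measure 119 mm over their backs; the gripper's body (75 mm by 180 mm) begins 59 mm behind the grasp point.
Start: joints at [-0.106, 0.491, 1.559, -0, 1.092, -0.106], TCP at [625.02, 0.021, 184.761] pointing down, gripper open.
Joint ranges: [-3.1, 3.1], [-0.84, 2.19], [0.05, 2.79], [-1.13, 4.28], [0.06, 2.93], [-2.69, 2.69]. Speed limits (rad/s): [2.22, 2.22, 2.79, 3.14, 3.14, 3.14].

### API

Orientations are given as [roll, pitch, yaw] about the fixed x, y, z axes, in that order (R = Rz(yaw) Ry(pitch) Rx(roll)).
In Python, from cell import env, vision, job gives the robot as it stands.
- The arm moves only by the shell command python3 -m pendant 'ROWS' [OPENING]. ROWS is JSON, a list of rows, each a list of 4 numbers: the shift along the tool's x, y, z in mm, then the turn about the tool's z in degrees. In form: [[tx, ty, tz, turn], ...]. A call has 1 to 8 rows; each row is the pose to reach, as a shift and turn from the pose measured when the call began, along the tool's axes at that moment; what a row does not reach only later rows make up. A row lasts 1/8 s, in which the tool goes at most 62.5 mm and 10.7 degrees, less where a joint would pass 70% of its speed; a pose out of reach is approached as far as the arm can. A call with a gripper value outside its range is refused whole. OPENING is the closure, from 0 (fully open) to 1 (shut), set as the call begins (- or left out, the last holds). The fingers move at their own pace and stop on an object; the grip force is fixed at half the most. Time passes only in rows, so rows that repeat a pose let the fingers close. It gives the time, the measured TCP pose, the force and the opening at its end, in the units of the state.
- env.state(): the state, without advancing time (a new reading comes with each control period).
- vision.read_camera(name): name is "scene" or "side" or "wrist"; returns a dict with "pixels" (420x560x3 uint8, red, green, blue), "intrinsics" (3x3 intrinsics, pixels), "R" (3x3) and "t" (3): a world point X has camera coordinates R X + t; the wrist camera has in their place "tool_from_camera" (4x4, takes a point from camera to tool coordinates, whose origin is the TCP and whose axes are the tool frame's). Camera axes: x right, y down, z forward; pixel columns grow to the right and rows downward; lengths in mm; the calibration is good to about 2 mm. The wrist camera is an equidistant fisheye: a pixel r from the principal point sees the ray r / f radians off the axis. A picture is of the moment at which its call begins: read the wrist's pose just before it. There is no depth.
- job.job_done(): hands the job in, once; it reports no verdict.
Trained networks look in a picture, given as the dict that the camera call returned (one of the last four; its "shot" number tells which), for a name from the list of things; names that differ only in an ending like _2 or _b are one class to them, and where a whole thing is asked for, a point or a joint stands for the part that bears it (a point fixed in the world has none). Each returns a list of dicts, best first, with "confidence" (0 to 1); they miss things now and then, are a little off and sometimes report something else, mostly with a low value. They report only what shows in the picture. A call takes as long as a camera call.
- vision.find_in(picture, query): "at" ([x, y, z] in mm, in the coordinates of the camera as it stood for that picture, good to about 4 mm: the middle of the surface that is visible of it).
- vision.regions_of(picture, query): "pixels" (420x560 bool, what is visible of it).
The state is a dict: "t": time; "joints": joint angles; "qvel": joint speeds; "tau": joint torques, N m; "eef_pos": TCP position; "tcp_rot": TCP orientation; "ft_force": force on the tool from outside, world axes, zero at the start; "moment": the same for the moment, N m; "opening": opening from 0.0 (shut) to 1.0 (fully open).
Only numpy, scipy, OpenCV 4.12 (cv2) and the standard library are available. Lean on these libraries where they do the work, as an engineer would, in place of code of your own. Each camera call takes 0.05 s, during which the arm holds its last target.

### The job

The anaerobic jar with the culture dishes has to be vented before its lid can come off. Unscrew the tiny knurled lock nut of the vent valve on the lid all the way up to the head of the valve pin, then push the freed pin down until you feel it bottom and keep it there for about two seconds with a push of about 12 N (much less may not open the valve, much more bends the thin pin). Let the pin spring back and leave the nut unscrewed, without shoving or tipping the jar or disturbing the things that stand near it.

Things in the scene. Friction and masses are not known exactly. Their poses are not given: they have to be found in the camera images.
- jar: the anaerobic jar, loose on the bench, 2 to 3 kg: a clear cylinder 116 mm across with four culture dishes inside, aluminium lid 128 mm across held by three latches (138 mm over them). Origin: centre of its underside, z up. Lid top at 116 mm; black lifting knob mid-lid (22 mm across, top at 128.5 mm); barbed hose port at x +26, y -24 mm (top at 135 mm); vent valve at x -30, y 0 mm.
- stem_top (a point): centre of the upper end of the valve's fixed upright stem (9 mm thick, 34 mm tall above the lid, part of the jar), 150 mm above the jar's underside; the nut sits on it when screwed down. Inside it is the valve core on which the pin bottoms: the pin's stroke is anything from 1.2 to 4.3 mm, as deep as the core happens to be set, which cannot be seen.
- lock_nut (a joint): turn of the knurled lock nut in rad: 0 = screwed down tight on the stem, grows anticlockwise seen from above (right-hand thread, steep thread, 5.4 mm rise a turn), 5.6 = stopped under the pin's head, 4.8 mm up. It starts between 0 and 0.5, turns stiffly (about 0.05 N m) and stays where it is left. While it is down it blocks the pin; the pin can only go down as far as the nut has been raised.
- nut_middle (a point): centre of the knurled lock nut, a brass cylinder 13 mm across and 9 mm tall with upright axis, threaded on the valve pin, which it moves with. Free all round for 29 mm below its underside down to the lid, except for the stem.
- valve_tip: head of the valve pin: a brass button 7 mm across, 4 mm tall, on the nut's axis above the nut. Origin: middle of its top face, z up; 167.8 mm above the jar's underside when up. It slides straight down against a spring (2 N to start, 0.9 N more a mm) until it bottoms hard. Surely open only when bottomed with over 9 N; bends over 16 N. Springs back by itself.
- petri_dish: an open glass petri dish, 93 mm across, 16 mm tall, loose on the bench beside the jar; origin centre of underside; leave it alone.
- sample_jar: a glass sample jar with black lid, 55 mm across, 82 mm tall, loose on the bench beside the jar; origin centre of underside; leave it alone.
- marker_pen: a marker pen 130 mm long, 11 mm thick, lying loose beside the jar; origin underside of its middle; leave it alone.

How it is judged (in metres and radians):
On the way, in this order (a step that is already met when the one before it is completed fails the run):
1. the lock nut is unscrewed nearly or fully up to the pin's head (at least 5.2 of 5.6 rad) (value of joint lock_nut above 5.2 rad), for 0.2 s.
2. the robot's fingers keep the pin bottomed with more than 9 N on its head for 1.5 s (contact force between the fingers and valve_tip above 9 N and z of valve_tip in the frame of jar below 0.167 m), for 1.5 s.
At the end, for the whole second after the job is handed in: The lock nut is still unscrewed (at least 5.0 rad), the valve pin is back up within 1 mm, the jar stands flat and at rest with its valve within 20 mm of where it was (value of joint lock_nut above 5 rad and z of valve_tip in the frame of jar above 0.167 m and angle between jar's own z axis and vertical below 0.02 rad and distance of stem_top from where it was at the start of the episode below 0.02 m and linear speed of jar below 0.01 m/s); the robot touches nothing.
It fails at once if the valve pin's head is pushed with more than 16 N (contact force between anything else and valve_tip above 16 N).
It fails at once if the jar is tipped by more than 0.1 rad or its valve is shoved by more than 25 mm (angle between jar's own z axis and vertical above 0.1 rad or distance of stem_top from where it was at the start of the episode above 0.025 m).
It fails at once if the petri dish, the sample jar or the marker pen is moved by more than 20 mm (distance of any of petri_dish, sample_jar, marker_pen from where it was at the start of the episode above 0.02 m).
It also fails if it takes over 72 s, if anything falls off the work surface, if the arm or the gripper's body presses on something with over 40 N, if the wrist force passes 120 N, or if a joint passes its speed limit or range.

## Working session

There is one attempt and no reset: what is moved stays moved. The work goes in short steps, Python scripts to look and compute and a shell command to move; the robot and the scene stay as the last step left them, time stands still between calls to the robot, and variables do not carry over. Pictures are saved under pics/ and viewed, and the job is handed in when it is done.

```bash
ls; mkdir -p pics
cat > h.py <<'E'
from cell import env, vision, job
import numpy as np, cv2
from scipy.spatial.transform import Rotation as Ro
def save(p,n,box=None,s=1):
    im=p["pixels"][:,:,::-1]
    if box: im=im[box[1]:box[3],box[0]:box[2]]
    if s!=1: im=cv2.resize(im,None,fx=s,fy=s,interpolation=cv2.INTER_CUBIC)
    cv2.imwrite("pics/"+n,im)
def toworld(p,at,st=None):
    at=np.array(at)
    if "R" in p: return np.array(p["R"]).T@(at-np.array(p["t"]))
    T=np.array(p["tool_from_camera"]); a=T[:3,:3]@at+T[:3,3]
    return Ro.from_euler('xyz',st["tcp_rot"]).as_matrix()@a+np.array(st["eef_pos"])
def proj(p,X):
    c=np.array(p["R"])@np.array(X)+np.array(p["t"]); u=np.array(p["intrinsics"])@c; return u[:2]/u[2]
E
python3 - <<'E'
from h import *
s=env.state();print(s)
for n in ("scene","side","wrist"):
    s=env.state();p=vision.read_camera(n);save(p,n+"1.png")
    print(n,[k for k in p])
    for q in ("jar","stem_top","lock_nut","nut_middle","valve_tip","petri_dish","sample_jar","marker_pen"):
        try:
            for d in vision.find_in(p,q)[:2]: print(q,round(d["confidence"],2),toworld(p,d["at"],s).round(1))
        except Exception as e: print(q,e)
print(env.tcp_to_grasp)
E
```

```text
pics
{'t': 0.0, 'joints': array([-1.05605383e-01,  4.91571237e-01,  1.55942699e+00, -3.11624327e-05,
        1.09169128e+00, -1.05560524e-01]), 'qvel': array([-0.00080064, -0.00023491,  0.00042372, -0.00071148,  0.00132326,
       -0.00031119]), 'tau': array([-9.52334158e-04, -6.12640929e+01, -2.58175153e+01,  6.92750537e-02,
        4.83079045e-02, -1.38641695e-05]), 'eef_pos': array([6.24736187e+02, 3.89312039e-02, 1.84162242e+02]), 'tcp_rot': array([-3.14150457e+00,  1.09365981e-03, -3.04303209e-05]), 'ft_force': array([-0.19932028, -0.30659601, -0.57326633]), 'moment': array([-0.01436238, -0.00249501, -0.03421992]), 'opening': 1.0013339236439458}
scene ['pixels', 'intrinsics', 'R', 't', 'shot']
jar 0.64 [518.8  59.9  84.9]
stem_top 0.96 [514.7  57.5  86.1]
lock_nut 0.46 [515.9  26.2 157. ]
petri_dish 0.61 [ 530.5 -131.8    6. ]
sample_jar 0.95 [542.8 163.9  49.6]
marker_pen 0.85 [450.9 127.9   9.1]
side ['pixels', 'intrinsics', 'R', 't', 'shot']
jar 0.63 [518.6  63.   85.6]
stem_top 0.83 [520.9  60.2  83.4]
petri_dish 0.88 [ 528.6 -131.9    4.5]
sample_jar 0.74 [547.8 164.   50.2]
marker_pen 0.56 [457.2 131.2   5.9]
wrist ['pixels', 'intrinsics', 'tool_from_camera', 'shot']
jar 0.82 [558.1  27.4 118.3]
stem_top 0.81 [554.2  28.5 117.3]
lock_nut 0.58 [560.   26.1 119.3]
lock_nut 0.57 [524.1  25.8 159.2]
nut_middle 0.68 [525.2  30.8 160.5]
petri_dish 0.89 [ 548.8 -103.9    2.8]
sample_jar 0.75 [558.7 142.6  83.5]
marker_pen 0.87 [459.5 125.4   9.6]
18.8
```

View pics/scene1.png

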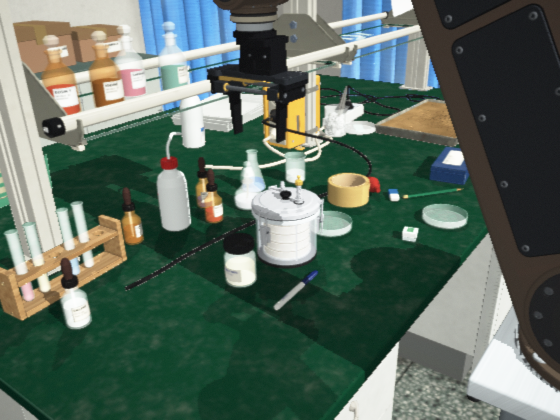

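View pics/side1.png

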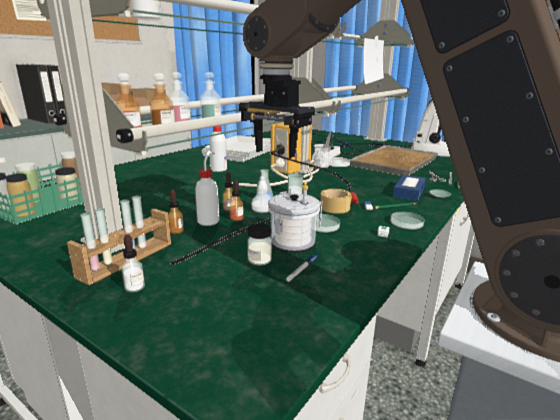

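View pics/wrist1.png

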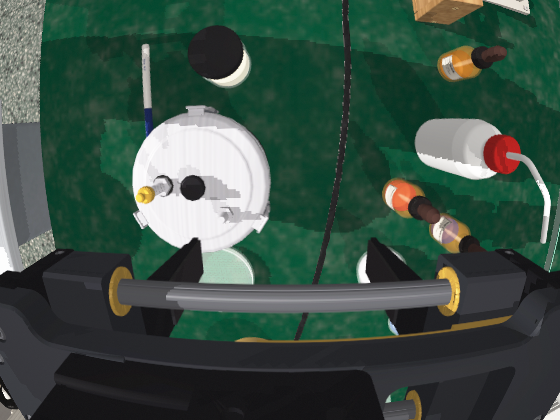

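The wrist view shows the jar lid around (200,180), the knob at (193,187) and the gold nut at (145,195). The hose port is at (228,213), so jar yaw is close to 0. I'll move above the valve and look closer.

```bash
python3 -m pendant '[[-30,-8,-40,0],[-60,-18,-60,0],[-95,-27,-60,0],[-95,-27,-60,0]]'
cat >> h.py <<'E'
def ray(p,uv,st):
    K=np.array(p["intrinsics"]); 
    d=np.array([(uv[0]-K[0,2])/K[0,0],(uv[1]-K[1,2])/K[1,1]])
    if "R" in p:
        v=np.array([d[0],d[1],1.]); R=np.array(p["R"]); o=-R.T@np.array(p["t"]); v=R.T@v
    else:
        th=np.linalg.norm(d); v=np.array([*(d/th*np.sin(th)),np.cos(th)])
        T=np.array(p["tool_from_camera"]);W=Ro.from_euler('xyz',st["tcp_rot"]).as_matrix()
        v=W@T[:3,:3]@v; o=W@T[:3,3]+np.array(st["eef_pos"])
    return o,v/np.linalg.norm(v)
def atz(p,uv,st,z):
    o,v=ray(p,uv,st); return o+v*(z-o[2])/v[2]
def wproj(p,X,st):
    W=Ro.from_euler('xyz',st["tcp_rot"]).as_matrix();T=np.array(p["tool_from_camera"])
    c=T[:3,:3].T@(W.T@(np.array(X)-np.array(st["eef_pos"]))-T[:3,3])
    th=np.arctan2(np.hypot(c[0],c[1]),c[2]);K=np.array(p["intrinsics"]);q=c[:2]/np.hypot(c[0],c[1])*th
    return np.array([K[0,0]*q[0]+K[0,2],K[1,1]*q[1]+K[1,2]])
E
python3 - <<'E'
from h import *
s=env.state();p=vision.read_camera("wrist");save(p,"wrist2.png");print(s["eef_pos"],s["tcp_rot"],s["joints"])
print(p["intrinsics"],p["tool_from_camera"])
for q in ("jar","nut_middle","valve_tip"):
    for d in vision.find_in(p,q)[:2]: print(q,round(d["confidence"],2),toworld(p,d["at"],s).round(1))
    for d in vision.regions_of(p,q)[:2]:
        ys,xs=np.nonzero(d["pixels"]);print(d["confidence"],xs.mean(),ys.mean(),xs.min(),xs.max(),ys.min(),ys.max())
E
```

```text
t: 1.85
eef_pos: [528.6, 27.6, 245.6]
tcp_rot: [3.142, -0.001, 0.001]
ft_force: [0.1, 0.8, 0.6]
opening: 0.997
[528.58715569  27.56533923 245.57649464] [ 3.14157370e+00 -8.43497814e-04  7.13599149e-04] [-7.27495239e-02  2.93316060e-01  1.70912688e+00  4.73740360e-05
  1.13830710e+00 -7.34829529e-02]
[[325.1922621    0.         283.93643871]
 [  0.         325.1922621  211.4027631 ]
 [  0.           0.           1.        ]] [[ 9.99999506e-01 -9.80382513e-04 -1.63162713e-04 -3.14292864e-01]
 [ 9.89433867e-04  9.66542567e-01  2.56504362e-01 -7.08348006e+01]
 [-9.37686835e-05 -2.56504397e-01  9.66543059e-01 -2.00301914e+02]
 [ 0.00000000e+00  0.00000000e+00  0.00000000e+00  1.00000000e+00]]
jar 0.68 [549.3  25.3 118.2]
0.8 302.24798495432566 197.12788823213327 243 361 134 255
nut_middle 0.52 [519.2  27.8 162.7]
0.45 273.10833333333335 207.38333333333333 266 280 202 214
valve_tip 0.59 [518.9  24.5 170. ]
```

View pics/wrist2.png

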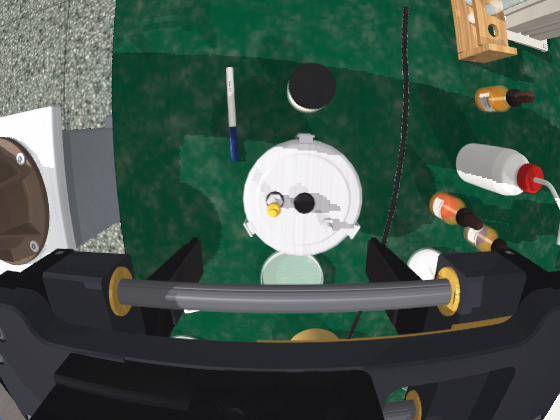

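Run:
```python
import cv2,numpy as np
im=cv2.imread("pics/wrist2.png");cv2.imwrite("pics/w2z.png",cv2.resize(im[180:230,240:350],None,fx=7,fy=7,interpolation=cv2.INTER_NEAREST))
im=cv2.imread("pics/wrist1.png");cv2.imwrite("pics/w1z.png",cv2.resize(im[160:230,115:215],None,fx=7,fy=7,interpolation=cv2.INTER_NEAREST))
im=cv2.imread("pics/scene1.png");cv2.imwrite("pics/s1z.png",cv2.resize(im[165:215,250:330],None,fx=8,fy=8,interpolation=cv2.INTER_NEAREST))
```

```text
(no output)
```

View pics/w2z.png

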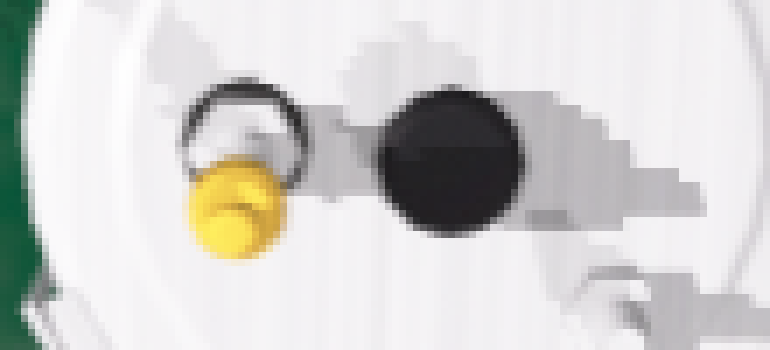

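View pics/w1z.png

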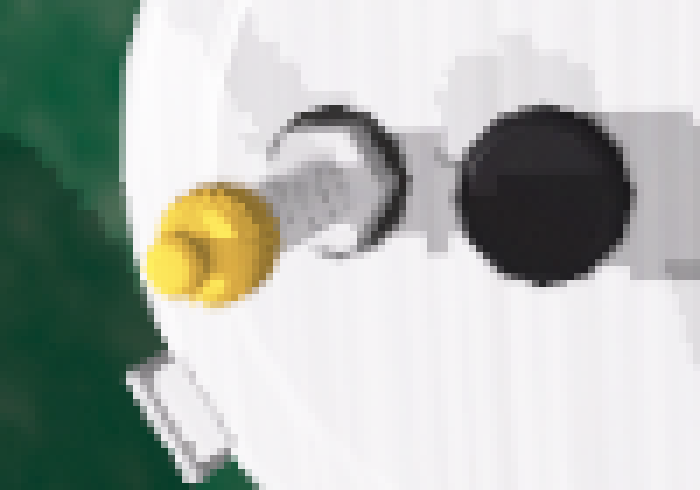

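View pics/s1z.png

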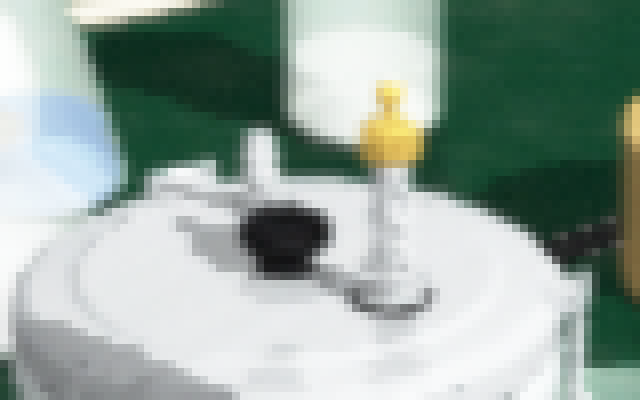

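Run:
```python
from h import *
s2=env.state();p=vision.read_camera("wrist");c=vision.read_camera("scene")
s1=dict(eef_pos=[624.74,.04,184.16],tcp_rot=[-3.1415,.00109,0])
print(atz(p,(272.6,212.2),s2,167.8),atz(p,(273.4,209.4),s2,157),atz(p,(139.5,197.4),s1,167.8),atz(c,(298.4,175.7),None,167.8))
o=[ray(p,(272.6,212.2),s2),ray(p,(139.5,197.4),s1),ray(c,(298.4,175.7),None)]
A=sum(np.eye(3)-np.outer(v,v) for _,v in o);b=sum((np.eye(3)-np.outer(v,v))@q for q,v in o)
X=np.linalg.solve(A,b);print(X)
for q,v in o: print(np.linalg.norm(np.cross(X-q,v)))
print("knob",atz(p,(240+451/7-.5,180+158/7-.5),s2,128.5))
```

```text
[520.11753724  23.45623432 167.8       ] [520.47819995  23.21069871 157.        ] [518.87791967  24.03640159 167.8       ] [515.75754824  27.51760276 167.8       ]
[518.98454218  23.36138785 166.1302799 ]
1.1267386569910254
0.9136031096109608
0.45950036220815027
knob [550.08111252  23.37089932 128.5       ]
```

```bash
python3 -m pendant '[[-4,2,0,10],[-8.6,4,10,20],[-8.6,4,20,30],[-8.6,4,30,40],[-8.6,4,45,50],[-8.6,4,45,60],[-8.6,4,45,70],[-8.6,4,45,80]]' 
python3 -m pendant '[[0,0,0,10],[0,0,0,20],[0,0,0,30],[0,0,0,40],[0,0,0,50],[0,0,0,60],[0,0,0,68],[0,0,0,68]]' 0.6
python3 - <<'E'
from h import *
s=env.state();p=vision.read_camera("wrist");print(s["eef_pos"],s["tcp_rot"],s["joints"],s["opening"])
save(p,"w3.png")
u=wproj(p,(520,23.6,167.8),s);print(u)
x,y=u.astype(int);save(p,"w3z.png",(x-50,y-40,x+50,y+40),7);print(x,y)
E
```

```text
t: 3.3
eef_pos: [521.8, 22.8, 199.2]
tcp_rot: [3.141, 0.0, -1.402]
ft_force: [-0.2, -0.6, -0.5]
opening: 1.0
t: 4.3
eef_pos: [522.0, 22.7, 199.1]
tcp_rot: [3.141, -0.001, -2.588]
ft_force: [-0.4, -0.4, -0.6]
opening: 0.402
[521.98649666  22.72233601 199.06648878] [ 3.14105023e+00 -7.81301872e-04 -2.58828585e+00] [-8.29465531e-02  3.30223787e-01  1.78872693e+00 -3.27351262e-05
  1.02359266e+00  2.50535656e+00] 0.4021237101156321
[284.5299921  228.32715594]
284 228
```

View pics/w3z.png

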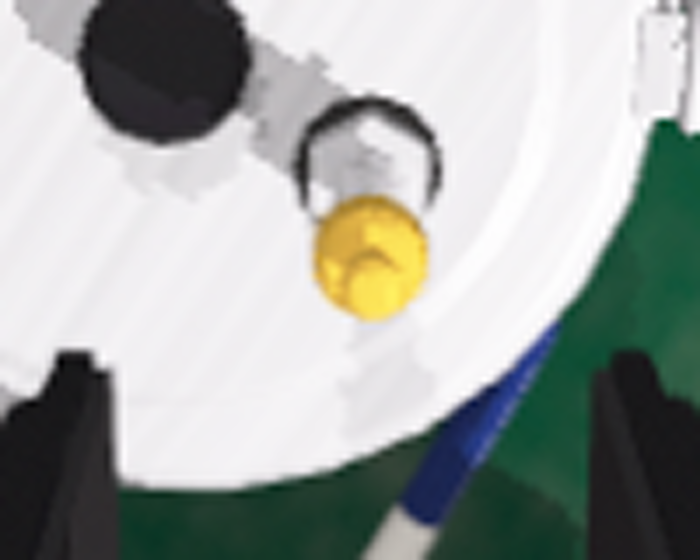

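View pics/w3.png

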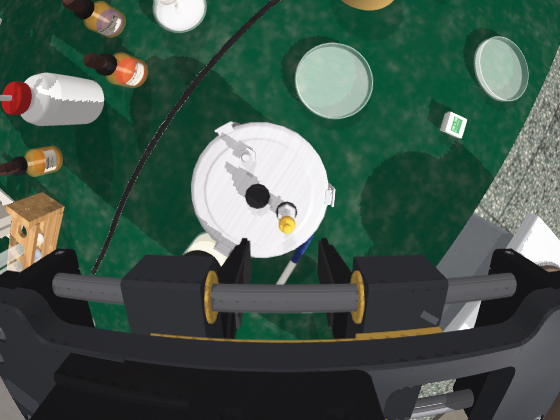

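Run:
```python
from h import *
s=env.state();p=vision.read_camera("wrist")
X=atz(p,(286.8,228.7),s,167.8);print(X, atz(p,(287,225.2),s,158.5))
W=Ro.from_euler('xyz',s["tcp_rot"]).as_matrix();
for Y in (X,[520.1,23.5,167.8]): print(W.T@(np.array(Y)-s["eef_pos"]))
```

```text
[518.33881756  22.98901823 167.8       ] [518.05426629  22.98490994 158.5       ]
[ 2.90335637  2.07118539 31.27058715]
[ 1.13751629  1.57654225 31.26887107]
```

```bash
python3 -m pendant '[[2,1.8,0,0],[2,1.8,15,0],[2,1.8,30,0],[2,1.8,45,0],[2,1.8,60,0],[2,1.8,60,0],[2,1.8,60,0]]'
python3 - <<'E'
from h import *
s=env.state();p=vision.read_camera("wrist");c=vision.read_camera("scene");print(s["eef_pos"],s["tcp_rot"],s["opening"])
save(p,"w4.png",(204,148,364,268),5)
save(c,"s4.png",(230,120,350,210),6)
E
```

```text
t: 5.28
eef_pos: [519.4, 23.2, 139.3]
tcp_rot: [3.141, -0.001, -2.586]
ft_force: [-0.3, 0.8, 0.1]
opening: 0.401
[519.43859935  23.24695281 139.26355107] [ 3.14120299e+00 -5.29407492e-04 -2.58588818e+00] 0.4009846529194374
```

View pics/w4.png

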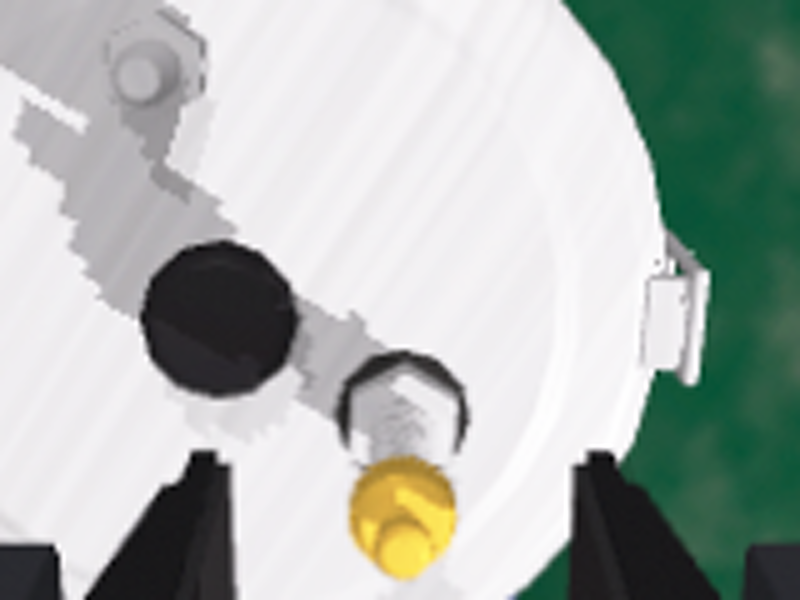

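View pics/s4.png

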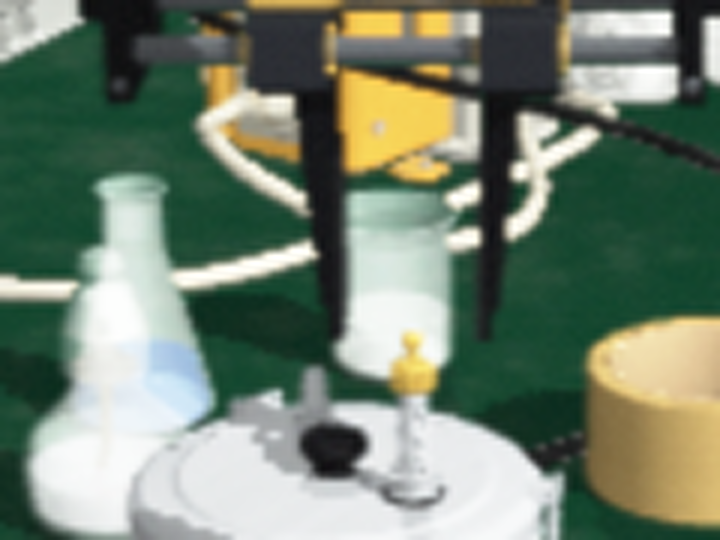

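Run:
```python
from h import *
s=env.state();p=vision.read_camera("wrist");c=vision.read_camera("scene")
T=np.array(s["eef_pos"]);W=Ro.from_euler('xyz',s["tcp_rot"]).as_matrix()
for d in ([0,0,0],[20,0,0],[-20,0,0],[20,-10,0],[0,0,-28.5]):
    X=T+W@np.array(d); print(d,X.round(1),(wproj(p,X,s)-[204,148])*5,(proj(c,X)-[230,120])*6)
print("cam",-np.array(c["R"]).T@np.array(c["t"]))
```

```text
[0, 0, 0] [519.5  23.2 139.6] [393.90677456 461.59886366] [409.02781468 415.72706169]
[20, 0, 0] [502.5  12.7 139.6] [546.38398984 461.05126199] [476.256437   416.40110005]
[-20, 0, 0] [536.5  33.8 139.6] [241.53182856 461.30015752] [342.04949079 415.05553285]
[20, -10, 0] [507.8   4.2 139.6] [548.37799318 388.33794015] [477.33735963 403.36408033]
[0, 0, -28.5] [519.5  23.2 168.1] [393.14110599 546.16238977] [408.22668348 326.29373937]
cam [ 16.0519822  743.05771242 511.98792157]
```

Run:
```python
from h import *
s=env.state();T=np.array(s["eef_pos"]);print(T)
ims=[]
for n,b in(("scene",(210,60,370,220)),("side",(210,60,370,220))):
    c=vision.read_camera(n);u=proj(c,T);print(n,u,proj(c,[519.4,23.2,167.8]),-np.array(c["R"]).T@np.array(c["t"]))
    x,y=u.astype(int)
    im=c["pixels"][:,:,::-1][y-60:y+20,x-40:x+40]; ims.append(cv2.resize(im,None,fx=5,fy=5,interpolation=cv2.INTER_CUBIC)); print(x,y)
cv2.imwrite("pics/c5.png",np.hstack(ims))
```

```text
[519.46412445  23.24481659 139.57443095]
scene [298.18525157 189.29052019] [298.09809079 174.52907218] [ 16.0519822  743.05771242 511.98792157]
298 189
side [304.38277539 193.19482116] [304.90922417 181.93408386] [ 68.20597782 766.99208625 439.65429858]
304 193
```

View pics/c5.png

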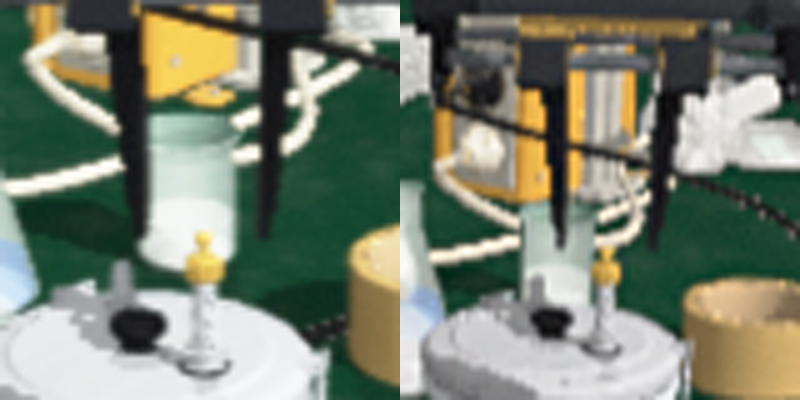

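Run:
```python
from h import *
im=cv2.imread("pics/scene1.png"); c=vision.read_camera("scene")
for dx in (-47.5,47.5,-60,60):
    for z in (0,25,78):
        print(dx,z,proj(c,[624.7+dx,0,184.2+z]).round(1))
cv2.imwrite("pics/s1g.png",cv2.resize(im[60:180,190:320],None,fx=6,fy=6,interpolation=cv2.INTER_CUBIC))
```

```text
-47.5 0 [279.4 156.1]
-47.5 25 [279.1 143. ]
-47.5 78 [278.4 114.3]
47.5 0 [240.  147.2]
47.5 25 [239.3 134.7]
47.5 78 [237.7 107.3]
-60 0 [284.9 157.3]
-60 25 [284.6 144.2]
-60 78 [284.  115.3]
60 0 [235.1 146.1]
60 25 [234.4 133.7]
60 78 [232.6 106.4]
```

View pics/s1g.png

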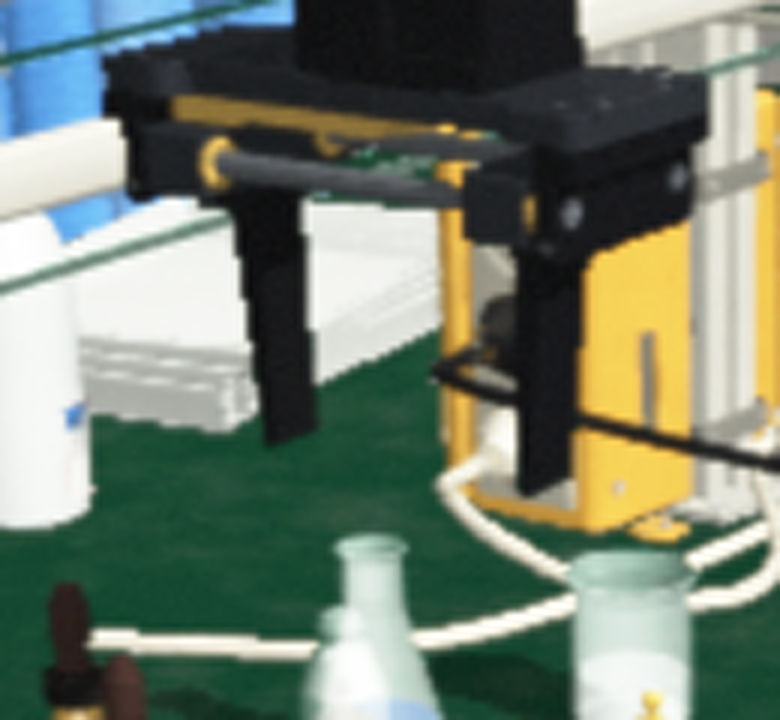

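The scene, side and wrist pictures all show the fingertips about 26 mm above the stated TCP (scene tips at row 177, predicted 189). A grasp at this height would squeeze the pin head, so I won't close yet. I'll turn the jaws clear of the knob and lower in steps, watching the force.

```bash
python3 -m pendant '[[0,0,0,-10],[0,0,0,-20],[0,0,0,-30],[0,0,0,-40],[0,0,0,-50],[0,0,4,-58],[0,0,9,-58],[0,0,9,-58]]'
python3 - <<'E'
from h import *
s=env.state();print(s["eef_pos"],s["tcp_rot"],s["ft_force"])
T=np.array(s["eef_pos"]);ims=[]
for n in("scene","side"):
    c=vision.read_camera(n);u=proj(c,T);print(n,u)
    x,y=u.astype(int)
    ims.append(cv2.resize(c["pixels"][:,:,::-1][y-60:y+20,x-40:x+40],None,fx=5,fy=5,interpolation=cv2.INTER_CUBIC)); print(x,y)
cv2.imwrite("pics/c6.png",np.hstack(ims))
s=env.state();p=vision.read_camera("wrist");save(p,"w6.png",(204,148,364,268),5)
for X in ([519.4,23.2,167.8],): print((wproj(p,X,s)-[204,148])*5)
E
```

```text
t: 6.62
eef_pos: [519.2, 23.3, 130.0]
tcp_rot: [3.141, 0.0, -1.577]
ft_force: [0.9, 0.2, 0.2]
opening: 0.4
[519.15211489  23.25363147 130.03232535] [ 3.14054637e+00  8.08536717e-05 -1.57671379e+00] [0.85092143 0.21897845 0.2191029 ]
scene [298.36905878 194.23287024]
298 194
side [304.32650509 196.97255032]
304 196
[390.86478535 568.38388447]
```

View pics/c6.png

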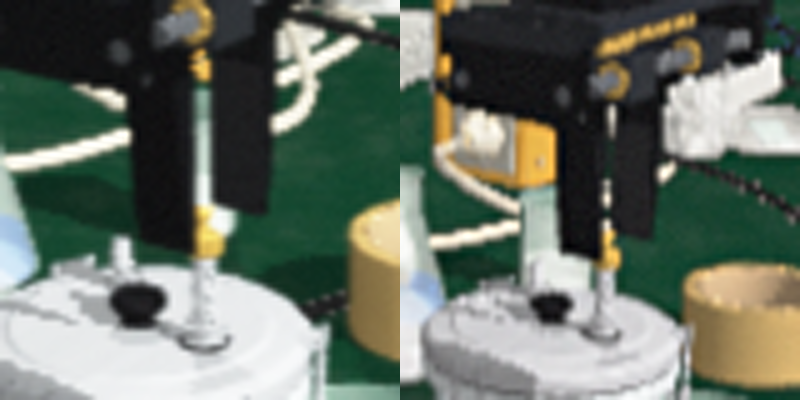

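View pics/w6.png

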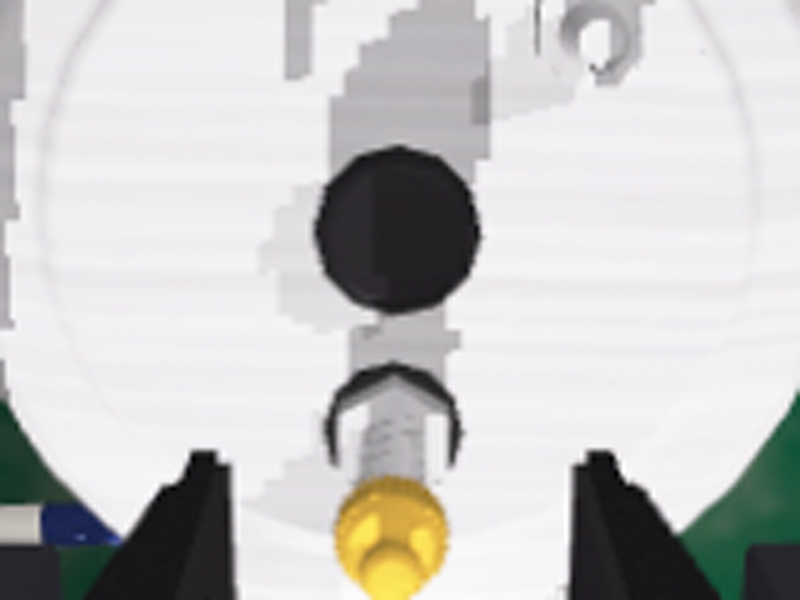

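```bash
python3 -m pendant '[[0,0,3,0],[0,0,6,0],[0,0,9,0],[0,0,9,0]]' ; python3 -m pendant '[[0,0,1,0],[0,0,2,0],[0,0,3,0],[0,0,4,0],[0,0,5,0],[0,0,5,0]]' ; python3 -m pendant '[[0,0,1,0],[0,0,2,0],[0,0,2,0]]'
python3 - <<'E'
from h import *
s=env.state();print(s["eef_pos"],s["tcp_rot"],s["ft_force"])
T=np.array(s["eef_pos"])+[0,0,20];ims=[]
for n in("scene","side"):
    c=vision.read_camera(n);u=proj(c,T);print(n,u)
    x,y=u.astype(int)
    ims.append(cv2.resize(c["pixels"][:,:,::-1][y-50:y+30,x-40:x+40],None,fx=5,fy=5,interpolation=cv2.INTER_CUBIC)); print(x,y)
cv2.imwrite("pics/c7.png",np.hstack(ims))
E
```

```text
t: 7.28
eef_pos: [519.2, 23.2, 121.2]
tcp_rot: [3.141, 0.0, -1.575]
ft_force: [-0.0, -0.4, 0.4]
opening: 0.4
t: 8.02
eef_pos: [519.2, 23.2, 116.1]
tcp_rot: [3.141, 0.0, -1.575]
ft_force: [0.2, 0.1, -0.2]
opening: 0.397
t: 8.4
eef_pos: [519.2, 23.3, 114.0]
tcp_rot: [3.141, 0.0, -1.575]
ft_force: [0.2, 0.7, 0.2]
opening: 0.4
[519.16993359  23.25312958 114.00449883] [ 3.14051016e+00  7.06740896e-05 -1.57530007e+00] [0.24351169 0.67694678 0.24780238]
scene [298.34315547 192.19480295]
298 192
side [304.38874939 195.41333012]
304 195
```

View pics/c7.png

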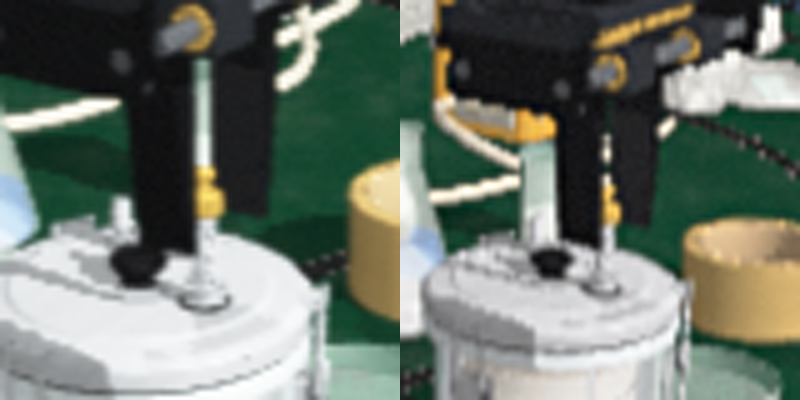

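TCP z reached 114 mm, below the 116 mm lid top, with no contact force. That confirms the real fingertips sit about 26 mm above the TCP, at about 140 mm. The pads now straddle the nut, so I'll rotate back to the starting angle and grip.

```bash
python3 -m pendant '[[0,0,-2,10],[0,0,-3,20],[0,0,-3,30],[0,0,-3,40],[0,0,-3,50],[0,0,-3,60],[0,0,-3,60]]' ; python3 -m pendant '[[0,0,0,0],[0,0,0,0],[0,0,0,0],[0,0,0,0]]' 0.9
python3 - <<'E'
from h import *
s=env.state();print(s["eef_pos"],s["tcp_rot"],s["ft_force"],s["moment"],s["joints"][5],s["opening"])
E
```

```text
t: 9.38
eef_pos: [519.2, 23.3, 117.1]
tcp_rot: [3.141, -0.001, -2.621]
ft_force: [-0.1, 0.3, 0.0]
opening: 0.404
t: 9.88
eef_pos: [519.2, 23.3, 117.1]
tcp_rot: [3.141, -0.001, -2.621]
ft_force: [0.6, 0.3, -0.2]
opening: 0.124
[519.23838699  23.25212312 117.12186261] [ 3.14108802e+00 -7.15225377e-04 -2.62074811e+00] [ 0.58634349  0.26117927 -0.18189453] [ 0.11594942  0.09557704 -0.00178936] 2.5383529570173007 0.12371963052889284
```

```bash
python3 -m pendant '[[0,0,0,0],[0,0,-0.15,-10],[0,0,-0.3,-20],[0,0,-0.45,-30],[0,0,-0.6,-40],[0,0,-0.75,-50],[0,0,-0.9,-60],[0,0,-0.9,-60]]' 1
python3 - <<'E'
from h import *
s=env.state();print(s["eef_pos"],s["tcp_rot"],s["ft_force"],s["moment"],s["joints"][5],s["opening"])
c=vision.read_camera("scene");u=proj(c,[519,23,155]);x,y=u.astype(int);save(c,"c8.png",(x-50,y-40,x+50,y+40),7)
E
```

```text
t: 10.88
eef_pos: [519.7, 24.0, 118.1]
tcp_rot: [-3.141, 0.001, -1.571]
ft_force: [3.8, 6.6, -0.3]
opening: 0.128
[519.68262547  24.02523922 118.0851602 ] [-3.14141606e+00  1.24469747e-03 -1.57115923e+00] [ 3.84793923  6.64468445 -0.31348774] [ 1.19579952 -0.31179156 -0.03649677] 1.4884481277375863 0.12804844727395284
```

View pics/c8.png

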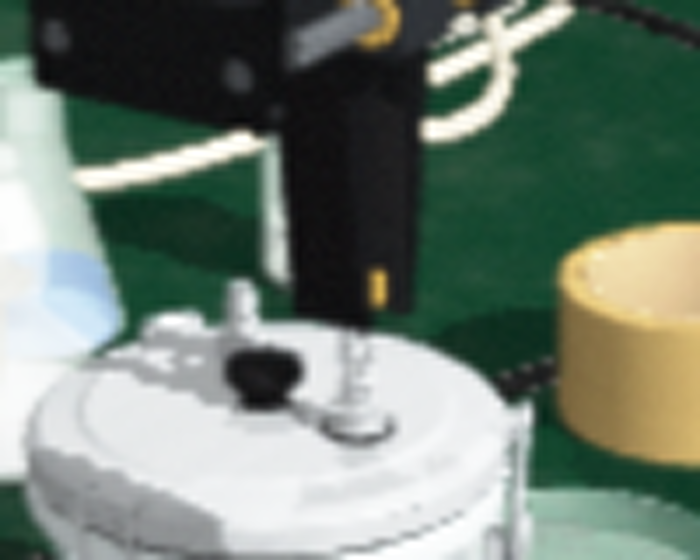

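```bash
python3 -m pendant '[[0,0,-0.15,-10],[0,0,-0.3,-20],[0,0,-0.45,-30],[0,0,-0.6,-40],[0,0,-0.75,-50],[0,0,-0.9,-60],[0,0,-0.9,-60]]'
python3 - <<'E'
from h import *
s=env.state();print(s["eef_pos"],s["tcp_rot"],s["ft_force"],s["moment"],s["joints"][5],s["opening"])
E
```

```text
t: 11.8
eef_pos: [519.0, 25.0, 118.8]
tcp_rot: [-3.14, 0.002, -0.523]
ft_force: [-2.3, 7.1, 1.1]
opening: 0.125
[518.97249694  25.01201769 118.84973129] [-3.13992626e+00  2.47851082e-03 -5.23301363e-01] [-2.32200834  7.12812535  1.11211267] [ 1.27095925  0.39490404 -0.0278205 ] 0.4404186050753491 0.12491908064934176
```

```bash
python3 -m pendant '[[-0.1,0,-0.15,-10],[-0.2,0,-0.3,-20],[-0.3,0,-0.45,-30],[-0.4,0.1,-0.6,-40],[-0.5,0.2,-0.75,-50],[-0.6,0.4,-0.9,-60],[-0.7,0.5,-1.05,-70],[-0.7,0.5,-1.05,-70]]'
python3 - <<'E'
from h import *
s=env.state();print(s["eef_pos"],s["tcp_rot"],s["ft_force"],s["moment"],s["joints"][5],s["opening"])
E
```

```text
t: 12.8
eef_pos: [517.4, 25.1, 119.8]
tcp_rot: [-3.137, 0.0, 0.697]
ft_force: [-3.8, 1.9, 1.8]
opening: 0.12
[517.36778451  25.13005254 119.78825651] [-3.13743115e+00  2.88090747e-04  6.97389451e-01] [-3.76381081  1.93106229  1.81495263] [0.4301791  0.71377984 0.07658099] -0.7805777526830339 0.11986705295119557
```

```bash
python3 -m pendant '[[-0.1,0,-0.15,-10],[-0.25,0.05,-0.3,-20],[-0.4,0.1,-0.45,-30],[-0.5,0.2,-0.6,-40],[-0.65,0.3,-0.75,-50],[-0.8,0.45,-0.9,-60],[-0.9,0.6,-1.05,-70],[-0.9,0.6,-1.05,-70]]'
python3 - <<'E'
from h import *
s=env.state();print(s["eef_pos"],s["tcp_rot"],s["ft_force"],s["moment"],s["joints"][5],s["opening"])
c=vision.read_camera("scene");u=proj(c,[519,23,155]);x,y=u.astype(int);save(c,"c9.png",(x-50,y-40,x+50,y+40),7)
E
```

```text
t: 13.8
eef_pos: [516.9, 23.7, 120.8]
tcp_rot: [-3.139, -0.003, 1.915]
ft_force: [-3.8, -3.6, 0.9]
opening: 0.127
[516.89936791  23.74258615 120.84725565] [-3.13936707 -0.00343499  1.91467332] [-3.82951564 -3.58963068  0.87195346] [-0.56610435  0.49792272 -0.04344207] -1.9997869955937246 0.12663492479112026
```

View pics/c9.png

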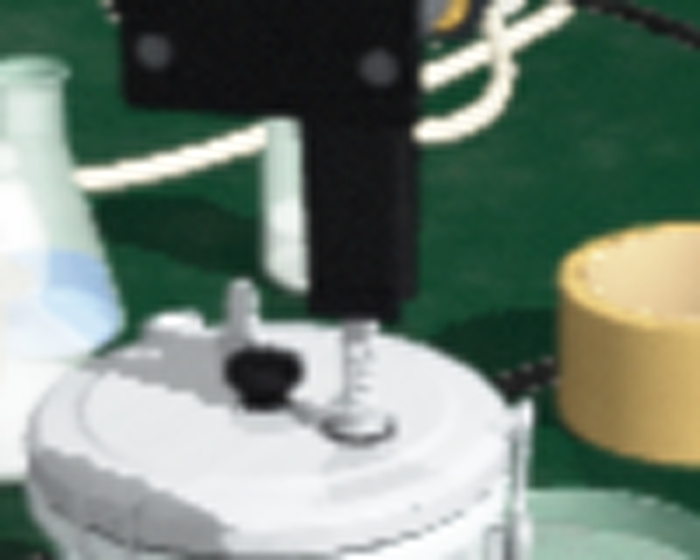

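```bash
python3 -m pendant '[[-0.1,0,-0.15,-10],[-0.2,0.1,-0.3,-20],[-0.3,0.15,-0.45,-30],[-0.3,0.15,-0.45,-30]]'
python3 - <<'E'
from h import *
s=env.state();print(s["eef_pos"],s["tcp_rot"],s["ft_force"],s["moment"],s["joints"][5],s["opening"])
E
python3 -m pendant '[[0,0,0,0],[0,0,0,0],[0,0,0,0]]' 0.65
python3 -m pendant '[[0,0,0,10],[0,0,0,20],[0,0,0,30],[0,0,0,40],[0,0,0,50],[0,0,0,60],[0,0,0,70],[0,0,0,80]]'
python3 - <<'E'
from h import *
s=env.state();print(s["eef_pos"],s["tcp_rot"],s["ft_force"],s["moment"],s["joints"][5],s["opening"])
p=vision.read_camera("wrist");X=[518.7,24.1,167.8];u=wproj(p,X,s);print(u);save(p,"w10.png",(204,148,364,268),5)
c=vision.read_camera("scene");u=proj(c,[519,23,155]);x,y=u.astype(int);save(c,"c10.png",(x-50,y-40,x+50,y+40),7)
E
```

```text
t: 14.35
eef_pos: [517.3, 23.2, 121.3]
tcp_rot: [-3.141, -0.004, 2.431]
ft_force: [-1.8, -4.0, 1.6]
opening: 0.125
[517.28185544  23.17326379 121.31943886] [-3.14115105 -0.0035739   2.43060208] [-1.83974104 -4.01375865  1.59817643] [-0.72792526  0.35839222  0.00691158] -2.5160541187227143 0.12459571805058747
t: 14.72
eef_pos: [517.4, 23.4, 121.3]
tcp_rot: [-3.142, -0.003, 2.429]
ft_force: [0.1, 0.2, -0.1]
opening: 0.338
t: 15.72
eef_pos: [517.5, 23.5, 121.3]
tcp_rot: [-3.138, -0.001, 1.025]
ft_force: [0.4, -0.2, -0.4]
opening: 0.352
[517.53169681  23.46008647 121.33008946] [-3.13830259e+00 -6.94342621e-04  1.02521732e+00] [ 0.41497916 -0.16390932 -0.36558301] [ 0.05072989 -0.09457034  0.00672558] -1.1105955009193773 0.3517532688005253
[288.39901259 269.61103676]
```

View pics/c10.png

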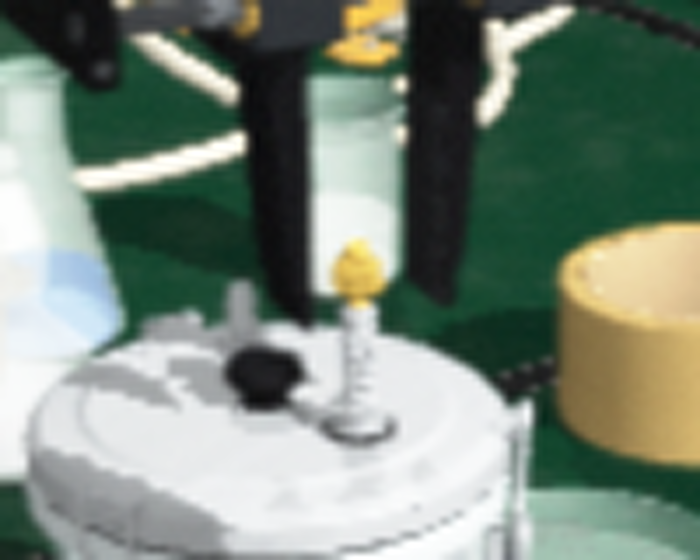

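View pics/w10.png

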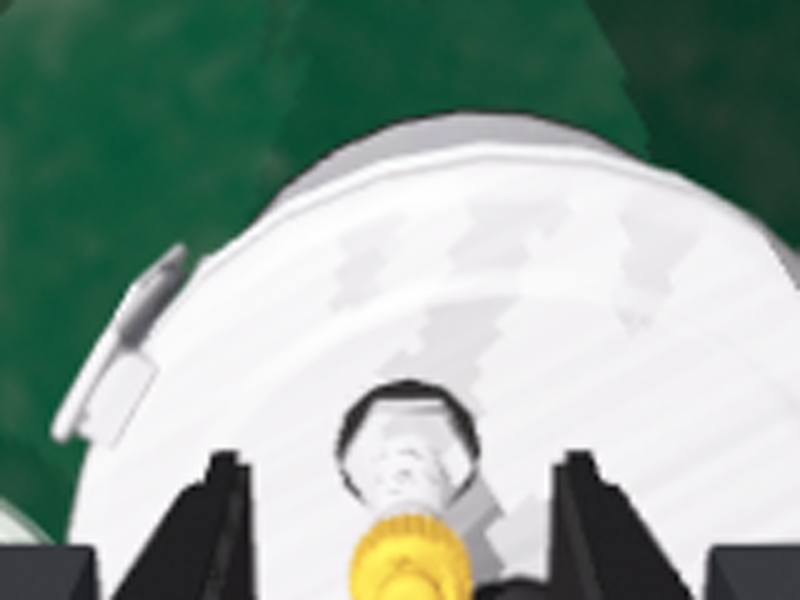

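The nut now sits just under the pin's head and the jar has not moved. I'll re-centre 1.2/0.7 mm, regrip and turn to the stop.

```bash
python3 -m pendant '[[1.2,0.7,0,0],[1.2,0.7,0,0]]'; python3 -m pendant '[[0,0,0,0],[0,0,0,0],[0,0,0,0],[0,0,0,0]]' 1
python3 -m pendant '[[0,0,-0.1,-6],[0,0,-0.2,-12],[0,0,-0.2,-12]]'
python3 - <<'E'
from h import *
s=env.state();print(s["eef_pos"],s["tcp_rot"],s["ft_force"],s["moment"],s["joints"][5],s["opening"])
E
python3 -m pendant '[[0,0,-0.1,-6],[0,0,-0.2,-12],[0,0,-0.2,-12]]'
python3 - <<'E'
from h import *
s=env.state();print(s["eef_pos"],s["tcp_rot"],s["ft_force"],s["moment"],s["joints"][5],s["opening"])
E
```

```text
t: 16.08
eef_pos: [518.8, 24.2, 121.3]
tcp_rot: [-3.138, -0.001, 1.031]
ft_force: [-0.3, 0.1, 0.0]
opening: 0.352
t: 16.58
eef_pos: [518.6, 23.9, 121.3]
tcp_rot: [-3.138, -0.0, 1.031]
ft_force: [-1.8, -3.5, 0.9]
opening: 0.124
t: 16.95
eef_pos: [518.7, 24.0, 121.5]
tcp_rot: [-3.138, -0.001, 1.24]
ft_force: [-0.3, -1.7, 1.2]
opening: 0.12
[518.6603399   23.97510712 121.47075528] [-3.13825156e+00 -1.01706889e-03  1.24026704e+00] [-0.28797936 -1.73863559  1.24496948] [-0.08023128  0.07267329  0.01114762] -1.3240392578945048 0.12016641624473975
t: 17.32
eef_pos: [518.7, 24.1, 121.7]
tcp_rot: [-3.139, -0.002, 1.447]
ft_force: [-0.6, 0.1, -0.0]
opening: 0.122
[518.65771894  24.05654721 121.66188243] [-3.13854227e+00 -1.80167359e-03  1.44701828e+00] [-0.64960206  0.09453878 -0.04368596] [ 0.05601129  0.00410223 -0.02660276] -1.5308120244797558 0.12219002649537539
```

```bash
for i in 1; do python3 -m pendant '[[0,0,0,-6],[0,0,0,-12],[0,0,0,-12]]'; done
python3 - <<'E'
from h import *
s=env.state();print(s["eef_pos"],s["tcp_rot"],s["ft_force"],s["moment"],s["tau"][5],s["joints"][5],s["opening"])
p=vision.read_camera("wrist");save(p,"w11.png",(204,198,364,318),5)
E
python3 -m pendant '[[0,0,0,-6],[0,0,0,-12],[0,0,0,-12]]'
python3 - <<'E'
from h import *
s=env.state();print(s["eef_pos"],s["tcp_rot"],s["ft_force"],s["moment"],s["tau"][5],s["joints"][5],s["opening"])
p=vision.read_camera("wrist");save(p,"w12.png",(204,198,364,318),5)
E
```

```text
t: 17.7
eef_pos: [518.7, 24.1, 121.4]
tcp_rot: [-3.139, -0.003, 1.653]
ft_force: [1.2, 0.2, -4.4]
opening: 0.127
[518.66716795  24.13554974 121.42386255] [-3.13884671e+00 -2.54559755e-03  1.65259964e+00] [ 1.18102011  0.20710082 -4.44183541] [ 0.09717608 -0.17434171  0.06407267] -0.8116837777197361 -1.7364447771091251 0.1266674436408439
t: 18.12
eef_pos: [518.7, 24.2, 121.4]
tcp_rot: [-3.139, -0.003, 1.857]
ft_force: [0.4, 0.5, -2.1]
opening: 0.122
[518.65556782  24.24883412 121.43227493] [-3.13941539 -0.00319967  1.85725563] [ 0.44575844  0.54256193 -2.1056436 ] [ 0.25862859 -0.05805234  0.01915458] -0.8647490479052067 -1.941088118117944 0.12170084409804685
```

View pics/w12.png

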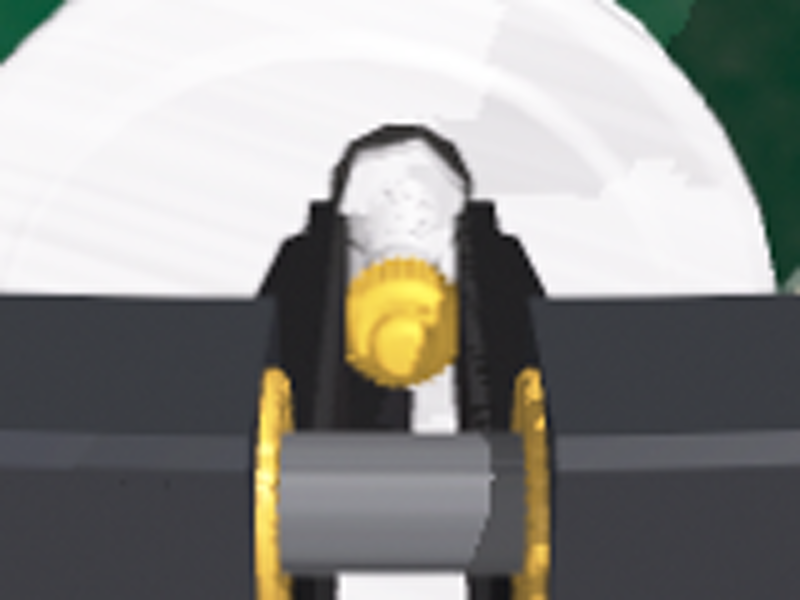

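```bash
python3 -m pendant '[[0,0,0,-9],[0,0,0,-18],[0,0,0,-27]]'
python3 - <<'E'
from h import *
s=env.state();print(s["eef_pos"],s["tcp_rot"],s["ft_force"],s["moment"],s["tau"][5],s["joints"][5],s["opening"])
for i in range(3): vision.read_camera("wrist"); s=env.state();print(s["moment"],s["ft_force"],s["tau"][5])
E
python3 -m pendant '[[0,0,0,0],[0,0,0,0],[0,0,0,0]]' 0.6
python3 - <<'E'
from h import *
s=env.state();print(s["eef_pos"],s["tcp_rot"],s["ft_force"],s["moment"],s["tau"][5],s["joints"][5],s["opening"])
p=vision.read_camera("wrist");save(p,"w13.png",(204,198,364,318),5)
c=vision.read_camera("scene");u=proj(c,[519,23,155]);x,y=u.astype(int);save(c,"c13.png",(x-40,y-30,x+40,y+30),10)
E
```

```text
t: 18.55
eef_pos: [518.2, 24.2, 121.4]
tcp_rot: [-3.14, -0.004, 2.328]
ft_force: [-1.5, -1.5, -2.8]
opening: 0.124
[518.24947885  24.23255534 121.4185073 ] [-3.14045837 -0.0044507   2.32842929] [-1.52907463 -1.53600914 -2.77607821] [0.00197444 0.21403776 0.04196758] 2.162145674228668 -2.4122457832667243 0.12436515370896957
[0.05439541 0.3189514  0.0227443 ] [-1.51776299 -1.52767061 -1.6395328 ] 1.4134841412305832
[0.04902103 0.35750472 0.05253464] [-2.02377608 -0.6636249  -0.78643416] -1.7822080850601196
[0.05348727 0.41679072 0.05045296] [-3.18158038 -0.7123305  -1.14627578] -0.7740029878914356
t: 19.08
eef_pos: [518.5, 24.2, 121.5]
tcp_rot: [-3.141, -0.004, 2.321]
ft_force: [-0.1, -0.6, 0.1]
opening: 0.368
[518.46584374  24.17563032 121.47991063] [-3.14073737 -0.00405346  2.32103597] [-0.11102742 -0.62219384  0.07535901] [ 0.15169141 -0.00429924 -0.00775331] 0.03675339510664344 -2.4048812737713576 0.3683992530715897
```

View pics/c13.png

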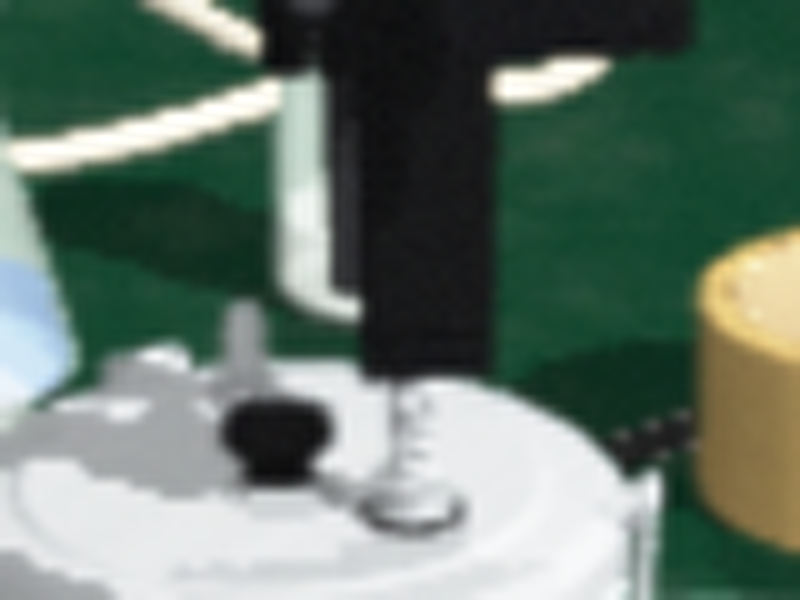

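View pics/w13.png

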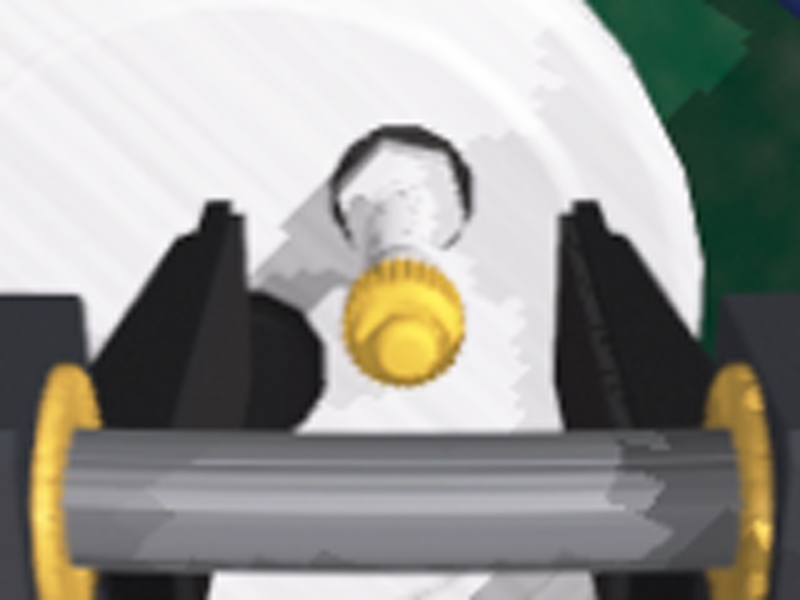

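```bash
python3 -m pendant '[[0,0,0,10],[0,0,0,20],[0,0,0,30],[0,0,0,40],[0,0,0,50],[0,0,0,60],[0,0,0,70],[0,0,0,80]]'
python3 - <<'E'
from h import *
c=vision.read_camera("scene");u=proj(c,[519,23,155]);x,y=u.astype(int);save(c,"c14.png",(x-40,y-30,x+40,y+30),10)
E
python3 -m pendant '[[0,0,0,0],[0,0,0,0],[0,0,0,0],[0,0,0,0]]' 1
cat > m.py <<'E'
from h import *
f=[];m=[]
for i in range(4): s=env.state();f.append(s["ft_force"]);m.append(s["moment"]);vision.read_camera("wrist")
print(s["t"],s["eef_pos"].round(2),s["tcp_rot"][2].round(3),np.mean(f,0).round(2),np.mean(m,0).round(3),np.std(m,0).round(3))
E
python3 m.py
for i in 1; do python3 -m pendant '[[0,0,0,-10],[0,0,0,-20]]'; done; python3 m.py
python3 -m pendant '[[0,0,0,-10],[0,0,0,-20]]'; python3 m.py
python3 -m pendant '[[0,0,0,-10],[0,0,0,-20]]'; python3 m.py
```

```text
t: 20.18
eef_pos: [518.4, 24.2, 121.4]
tcp_rot: [-3.137, 0.0, 0.919]
ft_force: [0.6, 0.5, -0.3]
opening: 0.4
t: 20.72
eef_pos: [518.3, 24.1, 121.4]
tcp_rot: [-3.137, 0.001, 0.912]
ft_force: [-1.8, -2.8, -0.1]
opening: 0.125
20.875 [518.29  24.06 121.43] 0.911 [-0.84 -2.86  0.2 ] [-0.353  0.155  0.009] [0.047 0.018 0.019]
t: 21.18
eef_pos: [518.4, 24.1, 121.5]
tcp_rot: [-3.138, -0.001, 1.266]
ft_force: [3.2, -2.1, -0.6]
opening: 0.123
21.325 [518.74  23.97 121.41] 1.257 [ 2.14 -2.51 -2.56] [-0.347 -0.433  0.059] [0.049 0.084 0.029]
t: 21.62
eef_pos: [518.8, 24.1, 121.5]
tcp_rot: [-3.139, -0.003, 1.607]
ft_force: [0.3, -0.7, 2.1]
opening: 0.122
21.775 [518.82  24.13 121.5 ] 1.6 [ 0.64 -0.65  1.14] [ 0.081 -0.165 -0.01 ] [0.035 0.046 0.04 ]
t: 22.08
eef_pos: [519.2, 24.4, 121.5]
tcp_rot: [-3.141, -0.003, 1.948]
ft_force: [2.3, 2.7, -1.8]
opening: 0.125
22.225 [519.11  24.42 121.48] 1.942 [ 2.9   2.59 -1.47] [ 0.575 -0.559 -0.025] [0.04  0.052 0.035]
```

View pics/c14.png

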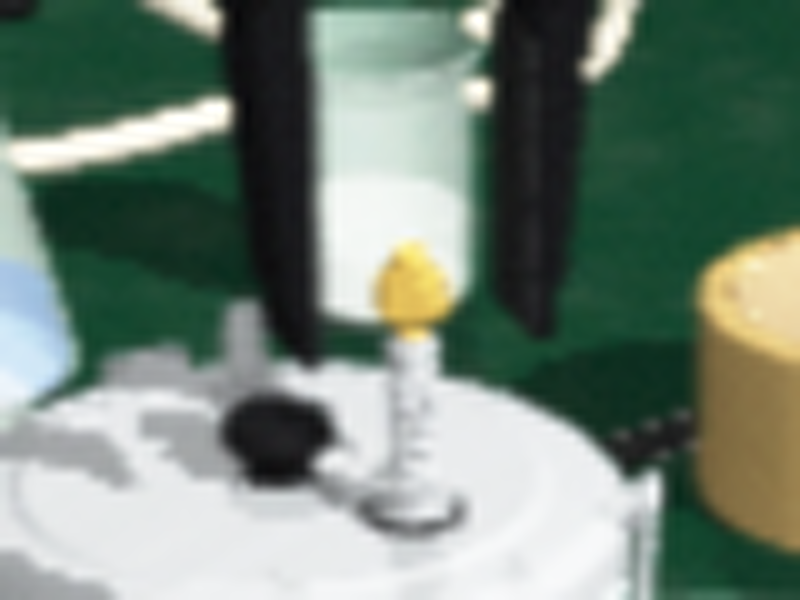

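```bash
python3 -m pendant '[[0,0,0,0],[0,0,0,0],[0,0,0,0],[0,0,-10,0],[0,0,-20,0],[0,0,-35,0],[0,0,-35,0]]' 0.5
python3 - <<'E'
from h import *
s=env.state();print(s["tcp_rot"],s["eef_pos"])
W=Ro.from_euler('xyz',s["tcp_rot"]).as_matrix();print(W.T@(np.array([519,145,150])-s["eef_pos"]))
for z in (150,157,167.8): 
  print(0)
E
```

```text
t: 23.15
eef_pos: [519.8, 24.3, 158.0]
tcp_rot: [3.14, -0.002, 1.941]
ft_force: [-0.3, 0.1, -0.1]
opening: 0.498
[ 3.14017151e+00 -2.08025696e-03  1.94134940e+00] [519.80092365  24.2684344  157.98831421]
[112.81035407  42.96235286   8.28407056]
0
0
0
```

```bash
python3 -m pendant '[[40,0,0,0],[80,0,0,0],[120,0,0,0],[150,0,0,0],[150,0,20,0],[150,0,45,0],[150,0,45,0]]'
python3 - <<'E'
from h import *
s=env.state();print(s["tcp_rot"],s["eef_pos"])
p=vision.read_camera("wrist")
nut=np.array([518.7,24.2,0])
for z in (150,154.8,163.8,167.8): print(z,wproj(p,nut+[0,0,z],s).round(2))
x,y=wproj(p,nut+[0,0,160],s).astype(int);print(x,y);x=max(x,40)
save(p,"w15.png",(x-40,y-30,x+40,y+30),10)
print(atz(p,(0,0),s,0))
E
```

```text
t: 24.02
eef_pos: [464.6, 164.1, 112.2]
tcp_rot: [-3.14, -0.003, 1.941]
ft_force: [0.3, 0.2, 0.6]
opening: 0.501
[-3.13996772e+00 -2.57094496e-03  1.94145894e+00] [464.62099637 164.07146748 112.16356819]
150 [ 56.15 254.83]
154.8 [ 52.02 257.52]
163.8 [ 43.97 262.81]
167.8 [ 40.26 265.27]
47 260
[ 338.55070177 -293.28484848    0.        ]
```

View pics/w15.png

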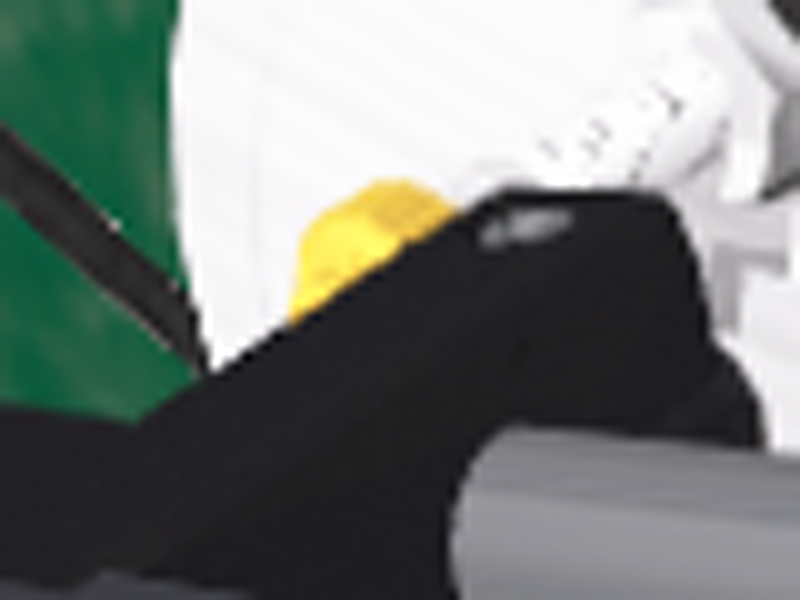

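```bash
python3 -m pendant '[[0,20,0,0],[0,40,0,0],[0,40,0,0]]'
python3 - <<'E'
from h import *
s=env.state();print(s["tcp_rot"],s["eef_pos"])
p=vision.read_camera("wrist")
nut=np.array([518.7,24.2,0])
for z in (150,154.8,163.8,167.8): print(z,wproj(p,nut+[0,0,z],s).round(2))
x,y=wproj(p,nut+[0,0,160],s).astype(int);print(x,y);x=max(x,40)
save(p,"w16.png",(x-40,y-30,x+40,y+30),10)
E
```

```text
t: 24.45
eef_pos: [503.6, 178.8, 114.0]
tcp_rot: [3.14, -0.002, 1.941]
ft_force: [-0.4, -0.4, -0.2]
opening: 0.496
[ 3.13990102e+00 -2.04832736e-03  1.94118717e+00] [503.64032327 178.78816201 113.96838881]
150 [ 47.18 191.9 ]
154.8 [ 42.58 193.53]
163.8 [ 33.55 196.77]
167.8 [ 29.37 198.28]
37 195
```

View pics/w16.png

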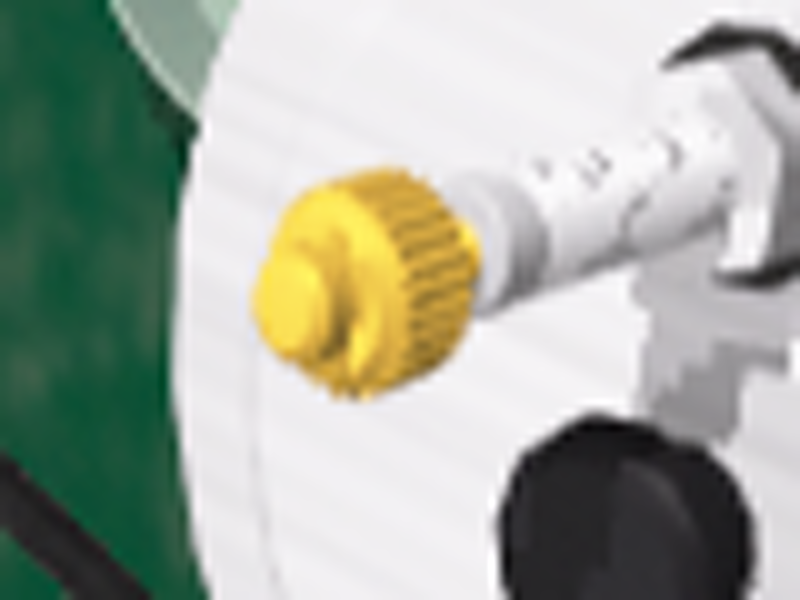

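Run:
```python
from h import *
s=env.state();p=vision.read_camera("wrist")
im=cv2.resize(p["pixels"][165:225,0:80,::-1],None,fx=10,fy=10,interpolation=cv2.INTER_CUBIC)
nut=np.array([518.7,24.2,0]);t=np.linspace(0,2*np.pi,60)
def circ(r,z): return np.array([ (wproj(p,nut+[r*np.cos(a),r*np.sin(a),z],s)-[0,165]+.5)*10 for a in t])
h=circ(3.5,167.8)
print(h.min(0),h.max(0),h.mean(0), circ(6.5,163.8).min(0),circ(6.5,163.8).max(0),circ(6.5,154.8).min(0),circ(6.5,154.8).max(0),circ(4.5,150).min(0),circ(4.5,150).max(0))
off=np.array([253,0])-np.array([h.min(0)[0],0]); off[1]=303-h.mean(0)[1]; print(off)
outs=[]
for g in (0,1.0):
    o=im.copy()
    for r,z,c in((3.5,167.8,(0,0,255)),(3.5,163.8,(0,0,255)),(6.5,163.8-g,(255,0,0)),(6.5,154.8-g,(0,160,0)),(4.5,150,(255,0,255))):
        cv2.polylines(o,[(circ(r,z)+off).astype(int)],True,c,1)
    outs.append(o[100:460,200:600])
cv2.imwrite("pics/w17.png",np.hstack(outs))
```

```text
[258.69109118 296.73408473] [337.3405726  413.37337814] [297.79999147 356.07788053] [267.93434411 232.6053772 ] [413.67211901 445.77172625] [358.48398795 203.53735617] [503.19269355 409.40476616] [426.25622774 220.31677951] [525.96603098 360.28306266]
[ -5.69109118 -53.07788053]
```

View pics/w17.png

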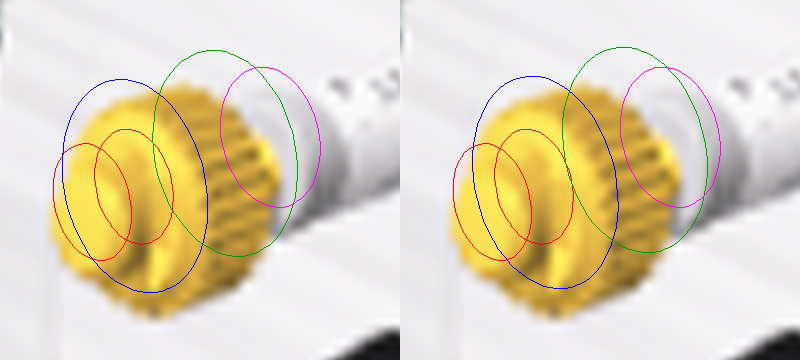

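```bash
python3 -m pendant '[[0,0,-30,0],[0,0,-56,0],[0,0,-56,0]]' 1
python3 - <<'E'
from h import *
s=env.state();W=Ro.from_euler('xyz',s["tcp_rot"]).as_matrix();print(s["eef_pos"],W.T@(np.array([518.6,24.2,160])-s["eef_pos"]))
E
```

```text
t: 24.92
eef_pos: [502.3, 178.2, 171.5]
tcp_rot: [3.138, -0.002, 1.941]
ft_force: [0.6, -0.7, -0.4]
opening: 0.244
[502.302846   178.2366427  171.47144955] [-149.51159804  -40.59776469   11.071686  ]
```

```bash
python3 -m pendant '[[-40,-11,0,0],[-80,-22,0,0],[-120,-33,0,0],[-149.5,-40.6,0,0],[-149.5,-40.6,0,0],[-149.5,-40.6,8,0],[-149.5,-40.6,14,0],[-149.5,-40.6,14,0]]' 1
python3 - <<'E'
from h import *
s=env.state();W=Ro.from_euler('xyz',s["tcp_rot"]).as_matrix();print(s["eef_pos"],s["opening"],W.T@(np.array([518.6,24.2,160])-s["eef_pos"]))
T=s["eef_pos"];ims=[]
for n in("scene","side"):
    c=vision.read_camera(n);x,y=proj(c,T).astype(int)
    ims.append(cv2.resize(c["pixels"][:,:,::-1][y-40:y+20,x-40:x+40],None,fx=5,fy=5,interpolation=cv2.INTER_CUBIC))
cv2.imwrite("pics/c18.png",np.hstack(ims))
E
```

```text
t: 25.92
eef_pos: [518.1, 24.9, 156.3]
tcp_rot: [3.139, -0.002, 1.942]
ft_force: [0.8, -0.7, -0.5]
opening: 0.005
[518.13285242  24.93193872 156.31413352] 0.005117674375514732 [-0.84289935  0.17743442 -3.68749381]
```

View pics/c18.png

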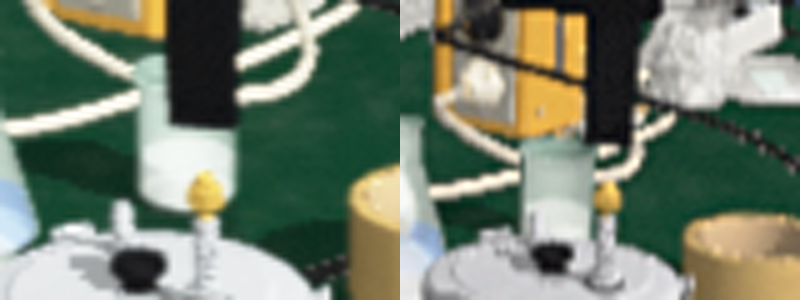

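```bash
cat > f.py <<'E'
from h import *
f=[];z=[]
for i in range(3): s=env.state();f.append(s["ft_force"]);z.append(s["eef_pos"][2]);vision.read_camera("wrist")
print(round(s["t"],2),s["eef_pos"].round(2),np.array(z).round(2),np.array(f)[:,2].round(2),np.mean(f,0).round(2))
E
python3 -m pendant '[[-0.8,0.2,3,0],[-0.8,0.2,6,0],[-0.8,0.2,9,0],[-0.8,0.2,12,0],[-0.8,0.2,12,0]]'; python3 f.py; python3 -m pendant '[[0,0,0.5,0],[0,0,1,0],[0,0,1,0]]'; python3 f.py
```

```text
t: 26.65
eef_pos: [518.9, 24.0, 144.7]
tcp_rot: [3.139, -0.002, 1.942]
ft_force: [0.6, 0.5, 0.0]
opening: 0.005
26.75 [519.06  24.02 144.96] [144.66 144.86 144.96] [0.   0.53 0.22] [ 0.49 -0.21  0.25]
t: 27.18
eef_pos: [519.1, 24.0, 144.0]
tcp_rot: [3.138, -0.002, 1.942]
ft_force: [-0.0, 0.4, 0.3]
opening: 0.002
27.27 [519.1   24.04 144.01] [144.   143.99 144.01] [0.3  0.36 0.66] [0.   0.1  0.44]
```

```bash
python3 -m pendant '[[0.3,-0.3,0.5,0],[0.3,-0.3,1,0],[0.3,-0.3,1,0]]'; python3 f.py; python3 -m pendant '[[0,0,0.5,0],[0,0,1,0],[0,0,1,0]]'; python3 f.py;  python3 -m pendant '[[0,0,0.4,0],[0,0,0.8,0],[0,0,0.8,0]]'; python3 f.py
```

```text
t: 27.7
eef_pos: [518.7, 24.2, 143.0]
tcp_rot: [3.138, -0.002, 1.942]
ft_force: [-0.3, -0.4, -0.1]
opening: 0.004
27.8 [518.74  24.18 143.02] [142.99 142.99 143.02] [-0.09  0.45  0.55] [-0.24  0.02  0.3 ]
t: 28.22
eef_pos: [518.7, 24.2, 142.0]
tcp_rot: [3.138, -0.002, 1.942]
ft_force: [0.2, -0.3, -0.9]
opening: 0.005
28.32 [518.73  24.19 142.02] [141.95 141.99 142.02] [-0.87 -0.63  0.27] [ 0.12 -0.19 -0.41]
t: 28.75
eef_pos: [518.7, 24.2, 141.2]
tcp_rot: [3.138, -0.002, 1.942]
ft_force: [-0.1, 1.0, 0.4]
opening: 0.004
28.85 [518.7   24.22 141.2 ] [141.17 141.2  141.2 ] [ 0.44  0.05 -0.88] [ 0.37  0.05 -0.13]
```

```bash
for i in 1; do python3 -m pendant '[[0,0,0.3,0],[0,0,0.6,0],[0,0,0.6,0]]'; python3 f.py; done; python3 -m pendant '[[0,0,0.3,0],[0,0,0.6,0],[0,0,0.6,0]]'; python3 f.py;  python3 -m pendant '[[0,0,0.3,0],[0,0,0.6,0],[0,0,0.6,0]]'; python3 f.py
```

```text
t: 29.28
eef_pos: [518.7, 24.2, 140.6]
tcp_rot: [3.138, -0.002, 1.942]
ft_force: [0.7, -0.4, -0.5]
opening: 0.008
29.38 [518.72  24.2  140.62] [140.58 140.6  140.62] [-0.48  0.47  1.39] [ 0.2  -0.1   0.46]
t: 29.8
eef_pos: [518.7, 24.2, 140.0]
tcp_rot: [3.138, -0.002, 1.942]
ft_force: [0.6, -0.5, -0.1]
opening: 0.006
29.9 [518.75  24.22 140.02] [139.97 140.02 140.02] [-0.11 -1.29 -0.15] [-0.    0.1  -0.52]
t: 30.32
eef_pos: [518.7, 24.2, 139.4]
tcp_rot: [3.138, -0.002, 1.942]
ft_force: [1.0, -0.1, 0.4]
opening: 0.005
30.43 [518.75  24.22 139.44] [139.39 139.41 139.44] [ 0.43 -0.69  0.81] [ 0.55 -0.3   0.18]
```

```bash
python3 -m pendant '[[0,0,0.6,0],[0,0,0.6,0]]'|sed -n '2p;4p'; python3 -m pendant '[[0,0,0.6,0],[0,0,0.6,0]]'|sed -n '2p;4p';python3 f.py
python3 -c "
from h import *
T=env.state()['eef_pos'];ims=[]
for n in('scene','side'):
    c=vision.read_camera(n);x,y=proj(c,T).astype(int)
    ims.append(cv2.resize(c['pixels'][:,:,::-1][y-40:y+20,x-40:x+40],None,fx=5,fy=5,interpolation=cv2.INTER_CUBIC))
cv2.imwrite('pics/c19.png',np.hstack(ims))"
```

```text
eef_pos: [518.7, 24.2, 138.8]
ft_force: [0.4, -0.9, 0.0]
eef_pos: [518.7, 24.2, 138.2]
ft_force: [-0.3, -0.7, 0.9]
31.07 [518.74  24.23 138.2 ] [138.22 138.23 138.2 ] [0.9  0.56 1.11] [-0.39  0.21  0.86]
```

View pics/c19.png

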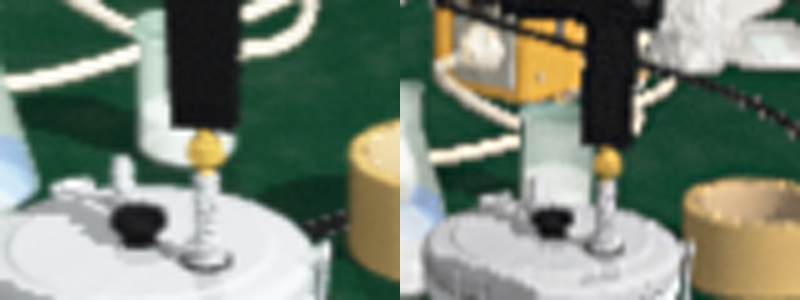

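```bash
python3 -m pendant '[[0,0,0.5,0],[0,0,0.5,0]]'|sed -n '2p;4p'; python3 f.py; python3 -m pendant '[[0,0,0.5,0],[0,0,0.5,0]]'|sed -n '2p;4p';python3 f.py; python3 -m pendant '[[0,0,0.5,0],[0,0,0.5,0]]'|sed -n '2p;4p';python3 f.py
```

```text
eef_pos: [518.8, 24.2, 137.8]
ft_force: [-0.7, -0.3, 1.1]
31.57 [518.77  24.21 137.74] [137.75 137.76 137.74] [1.11 1.82 1.95] [-0.12  0.21  1.62]
eef_pos: [518.8, 24.2, 137.2]
ft_force: [0.3, -0.0, 2.6]
31.98 [518.76  24.21 137.28] [137.24 137.26 137.28] [2.57 2.85 1.96] [-0.43 -0.24  2.46]
eef_pos: [518.8, 24.2, 136.8]
ft_force: [-1.1, 0.7, 4.1]
32.38 [518.78  24.22 136.79] [136.77 136.78 136.79] [4.07 2.8  3.08] [-1.13  0.08  3.32]
```

```bash
python3 -m pendant '[[0,0,0.2,0],[0,0,0.2,0]]'|sed -n '2p;4p'; python3 -m pendant '[[0,0,0.2,0],[0,0,0.2,0]]'|sed -n '2p;4p';python3 f.py
```

```text
eef_pos: [518.8, 24.2, 136.6]
ft_force: [-0.4, -0.1, 2.7]
eef_pos: [518.8, 24.2, 136.4]
ft_force: [-0.8, -0.9, 3.7]
33.02 [518.79  24.22 136.4 ] [136.38 136.39 136.4 ] [3.72 4.17 3.27] [-0.19 -0.74  3.72]
```

```bash
python3 -m pendant '[[0,0,0.2,0],[0,0,0.2,0]]'|sed -n '2p;4p';python3 -m pendant '[[0,0,0.2,0],[0,0,0.2,0]]'|sed -n '2p;4p';python3 f.py
```

```text
eef_pos: [518.8, 24.2, 136.3]
ft_force: [-1.3, -0.3, 4.8]
eef_pos: [518.8, 24.2, 136.2]
ft_force: [-0.9, 0.1, 5.4]
33.67 [518.82  24.22 136.18] [136.17 136.17 136.18] [5.38 5.12 4.83] [-1.1  -0.41  5.11]
```

```bash
python3 -m pendant '[[0,0,0.3,0],[0,0,0.3,0]]'|sed -n '2p;4p';python3 f.py
```

```text
eef_pos: [518.8, 24.2, 136.1]
ft_force: [-1.4, -0.8, 5.8]
34.08 [518.87  24.22 136.1 ] [136.07 136.08 136.1 ] [5.82 6.3  6.92] [-1.55 -0.7   6.35]
```

```bash
python3 -m pendant '[[0,0,0.4,0],[0,0,0.5,0]]'|sed -n '2p;4p';python3 f.py
```

```text
eef_pos: [518.9, 24.2, 136.0]
ft_force: [-3.0, -0.9, 8.7]
34.48 [518.87  24.21 135.95] [135.96 135.96 135.95] [8.67 8.82 8.77] [-2.75 -0.45  8.75]
```

```bash
python3 -m pendant '[[0,0,0.6,0],[0,0,0.65,0],[0,0,0.65,0]]'|sed -n '2p;4p';python3 f.py
```

```text
eef_pos: [518.9, 24.2, 135.8]
ft_force: [-3.1, 0.0, 10.1]
35.0 [518.92  24.21 135.85] [135.83 135.86 135.85] [10.08  9.96  9.52] [-3.43 -0.36  9.85]
```

```bash
python3 -m pendant '[[0,0,0.7,0],[0,0,0.8,0],[0,0,0.8,0],[0,0,0.8,0]]'|sed -n '2p;4p';python3 f.py
```

```text
eef_pos: [519.0, 24.2, 135.7]
ft_force: [-4.1, -0.4, 12.8]
35.65 [518.96  24.23 135.74] [135.74 135.75 135.74] [12.81 11.46 11.28] [-3.64  0.25 11.85]
```

Run:
```python
from h import *
f=[]
for i in range(46):
    s=env.state();f.append(np.append(s["ft_force"],s["eef_pos"][2]));vision.read_camera("wrist")
    if len(f)>4 and abs(np.mean(f[-4:],0)[2]-12)>2.3: print("drift",i);break
f=np.array(f);print(s["t"],f[:,2].min(),f[:,2].max());
for k in range(0,len(f)-7,8): print(f[k:k+8].mean(0).round(2))
```

```text
37.95 10.574021644398641 13.474026373016304
[ -3.82  -0.23  12.21 135.73]
[ -3.82   0.26  12.08 135.73]
[ -3.78   0.14  12.55 135.72]
[-3.3600e+00  7.0000e-02  1.2130e+01  1.3573e+02]
[ -3.51  -0.14  11.82 135.73]
```

Held for 2.3 s at 11.8 to 12.6 N. Backing off and checking.

```bash
python3 -m pendant '[[0,0,-1,0],[0,0,-3,0],[0,0,-8,0],[0,0,-20,0],[0,0,-40,0],[0,0,-60,0],[0,0,-80,0],[0,0,-80,0]]'
python3 - <<'E'
from h import *
s=env.state();c=vision.read_camera("scene");x,y=proj(c,[519,24,155]).astype(int);a=cv2.resize(c["pixels"][:,:,::-1][y-30:y+30,x-40:x+40],None,fx=5,fy=5,interpolation=cv2.INTER_CUBIC)
p=vision.read_camera("wrist");save(p,"w20.png");b=cv2.resize(cv2.imread("pics/scene1.png")[y-30:y+30,x-40:x+40],None,fx=5,fy=5,interpolation=cv2.INTER_CUBIC)
cv2.imwrite("pics/c20.png",np.hstack([b,a]))
a=c["pixels"];
for q in ("petri_dish","sample_jar","marker_pen","jar"):
    for d in vision.find_in(c,q)[:1]: print(q,toworld(c,d["at"]).round(1))
E
```

```text
t: 39.0
eef_pos: [519.3, 24.0, 217.3]
tcp_rot: [3.134, 0.0, 1.942]
ft_force: [-1.0, -0.0, -1.3]
opening: 0.005
petri_dish [ 531.6 -135.     3.3]
sample_jar [544.9 162.4  53.7]
marker_pen [451.9 130.5  13.8]
jar [517.5  59.6  84.6]
```

View pics/c20.png

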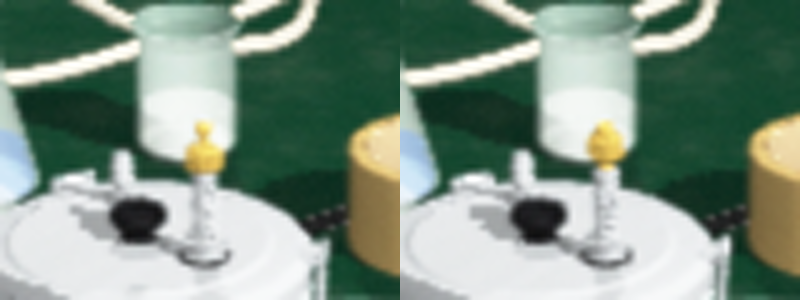

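View pics/w20.png

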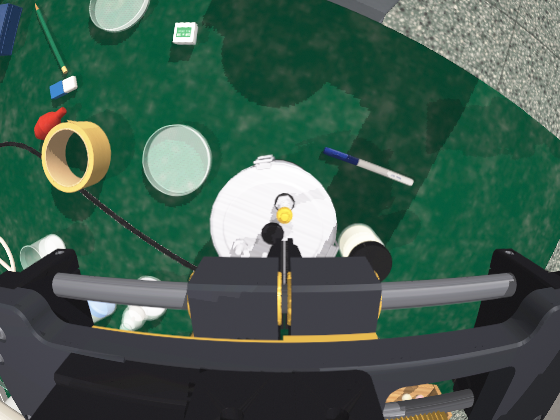

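The before/after crop shows the nut up against the head and the pin top back at row 122, the same as before. The jar and its neighbours are unmoved, and the robot is clear of everything. Handing in.

```bash
python3 -c "
from cell import env,job
print(job.job_done())"
```

```text
the job is handed in; nothing more can be done
None
```

I unscrewed the lock nut until it looked flush under the pin's head, then pushed the pin down with closed fingertips and held it. I handed the job in at 39 s of the allowed 72 s; it reported no verdict.

- **Push:** the pin bottomed after about 2 mm. I held it for 2.3 s at an average of about 12 N, with single readings between 10.6 and 13.5 N. There was also about 3.6 N of sideways force, so the total on the head was a little higher. Then I backed off.
- **Last checks:** the final pictures show the nut up against the head and the pin top back at its starting height. The jar has not visibly moved. The dish, sample jar and pen were found within about 5 mm of where they started, about as close as that check can tell. The robot was clear of everything.
- **Disagreement in the setup:** all three cameras put the real fingertips about 26–30 mm above the stated TCP. The TCP also went below lid height without any contact, and it touched the pin at about z 138 mm instead of 168 mm. I worked from the observed fingertip height.
- **Weak check:** the wrist moment never clearly showed the nut hitting its stop. That it is fully up rests on about 425° of commanded turning, some of it slipping at the end, and on the close-up overlay. It was not measured directly.

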